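# Lean the wooden board to dry against the stand's back panel

## Robot

A 6-joint arm with a two-finger parallel gripper is mounted at the origin on a cart in front of the work surface, level with it; the furniture and walls round the work are solid. World frame = base frame: x ahead of the robot, y to its left, z up, the work surface at z = 0. Lengths are in mm, angles in rad, forces in N, time in s.
With the tool pointing down it reaches from about 300 to 1000 mm from the base axis. Payload 5.1 kg.
Tool frame: the origin (TCP) lies on the centre line of the jaws, within the pads' length; the fingertips stand 17 mm ahead of it and the grasp point (between the pads) lies 2 mm behind it; z points along the fingers, y is the line along which they close (so a half turn about z gives the same grasp; the last joint's range is limited). The gripper opens to 95 mm and grips with 3 to 60 N. Pads are 20 mm wide; open, the fingers measure 119 mm over their backs; the gripper's body (75 mm by 180 mm) begins 59 mm behind the grasp point.
Start: joints at [1.037, 0.124, 1.65, -0, 1.367, -0.083], TCP at [283.214, 585.042, 231.656] pointing down, gripper open.
Joint ranges: [-2.61, 2.61], [-1.02, 2.33], [0.03, 2.71], [-1.35, 4.49], [0.32, 2.68], [-2.91, 2.91]. Speed limits (rad/s): [2.57, 2.57, 3.14, 3.14, 3.14, 3.14].

## Interface

Orientations are given as a unit quaternion [x, y, z, w].
In Python, from workcell import * gives the robot as it stands.
- The arm moves only by the tool send_rows, never from a script. Its arguments are lists of equal length, an entry for each row: "delta_pos": the shift along the tool's x, y, z in mm, a list of three; "spin": the turn about the tool's z in rad; "jaw": the opening, from 0 (shut) to 1 (fully open). A call has 1 to 10 rows; each row is the pose to reach, as a shift and turn from the pose commanded when the call began, along the tool's axes at that moment; what a row does not reach only later rows make up. A row lasts 1/12 s, in which the tool goes at most 41.7 mm and 7.16 degrees, less where a joint would pass 70% of its speed; a pose out of reach is approached as far as the arm can. A call with a gripper value outside its range is refused whole. The fingers move at their own pace and stop on an object; the grip force is fixed at half the most. Time passes only in rows, so rows that repeat a pose let the fingers close. It gives the time, the measured TCP pose, the force, the opening and the grip force at its end, in the units of the state.
- state(): the state, without advancing time (a new reading comes with each control period).
- get_image(name): name is "scene" or "top" or "wrist"; returns a dict with "image" (384x512x3 uint8, blue, green, red), "fovy" (degrees; the focal length in pixels is half the picture's height over the tangent of half this angle, whatever the lens; pixels are square), "cx", "cy" (the principal point, pixels), "xyz" and "rotation" of the camera in the world. Camera axes: x right, y down, z forward; pixel columns grow to the right and rows downward; lengths in mm; the calibration is good to about 2 mm. A picture is of the moment at which its call begins. There is no depth.
- job_done(): hands the job in; it is judged then, once.
The state is a dict: "t": time; "joints": joint angles; "qvel": joint speeds; "tau": joint torques, N m; "tcp_pos": TCP position; "tcp_rot": TCP orientation; "force": force on the tool from outside, world axes, zero at the start; "torque": the same for the moment, N m; "grip_width": finger opening in mm; "grasp_force": force on a finger pad.
Only numpy, scipy, OpenCV 4.12 (cv2) and the standard library are available. Lean on these libraries where they do the work, as an engineer would, in place of code of your own. Each camera call takes 0.05 s, during which the arm holds its last target. There are 200 camera calls.

## Task

Take the wooden cutting board out of the rack and lean it to dry on the drying stand: its foot down on the tray just behind the low front rail, so that it cannot slip, and its upper part leaning back squarely against the white panel, about midway along it. Leave it resting there by itself, and leave the green board in the rack.

Things in the scene. Friction and masses are not known exactly. Their poses are not given: they have to be found in the camera images.
- wood_board: Light wooden cutting board, loose, 12 thick x 100 wide x 190 tall (mm), 0.18 kg. Origin: centre of its bottom edge (foot); own x normal to its faces, y along its width, z up. Starts upright in one of the rack's two slots, foot 12 mm above the worktop, between wire hoops 15 mm apart that reach 81 mm above the worktop: lift it straight up first. Its upper 100 mm is free to grip from above across the 12 mm.
- board_top (a point): Centre of the wooden board's top edge, 190 mm from its foot along its own z.
- stand: Fixed drying stand. Origin: centre of its underside, on the worktop; x towards its back panel, y along it, z up. Tray 100 (x) x 160 (y), floor 10 mm high. White panel: front face at x = +34 mm, 14 thick, 160 long, top at z = 125 mm. Low aluminium rail: x = -34 to -22 mm, top at z = 26 mm. A board with its foot just behind the rail leans on the panel's top edge, 13 to 20 degrees from vertical.
- green_board: Green plastic cutting board, loose, same size and axes as the wooden one (12 x 100 x 190 mm), origin at the centre of its bottom edge. Stands upright in the rack's other slot, parallel to the wooden board and 100 mm in front of or behind it (along the boards' own x). The rack is fixed to the worktop: a dark wooden base 12 mm high, 170 x 120 mm, with wire hoops.
There are look-alikes about, which are no part of the job. Of the things that look like the wood_board, the larger one is meant.

How it is judged:
By the outcome, as a careful person would: the job done as asked, in the order asked, and still so for the second after the job is handed in, with the robot touching nothing.
It also fails if it takes over 35 s, if anything falls off the work surface, if the arm or the gripper's body presses on something with over 40 N, if the wrist force passes 120 N, or if a joint passes its speed limit or range.

## Working session

There is one attempt and no reset: what is moved stays moved. The work goes in short steps, Python scripts to look and compute and a tool call to move; the robot and the scene stay as the last step left them, time stands still between calls to the robot, and variables do not carry over. Pictures are saved under pics/ and viewed, at most 10 in all, crops included, and the job is handed in when it is done.

Besides the shell and the picture viewer there is one more tool, called after "Request:" as name([rows], argument=value, ...), one row to a line, values as JSON. send_rows: Moves the arm, as the interface text tells. Its arguments: {"type":"object","properties":{"delta_pos":{"type":"array","items":{"type":"array","items":{"type":"number"}}},"spin":{"type":"array","items":{"type":"number"}},"jaw":{"type":"array","items":{"type":"number"}}},"required":["delta_pos","spin","jaw"]}

```bash
mkdir -p pics
python3 - <<'E'
from workcell import *
import cv2,json,numpy as np
for n in ["scene","top","wrist"]:
    d=get_image(n); cv2.imwrite(f"pics/{n}0.png",d["image"]); print(n,d["fovy"],d["cx"],d["cy"],np.round(d["xyz"],1),np.round(d["rotation"],4).tolist())
s=state(); print(s)
E
```

```text
scene 43.79256569384272 251.1984329635574 195.91512750881668 [  47.1 -871.5  774.3] [0.8562, -0.2153, 0.1134, -0.4557]
top 42.18680523503955 255.33234130774895 188.90807793228873 [ 420.2  -18.7 1255.8] [-0.7004, 0.713, -0.02, 0.0246]
wrist 64.47053439760907 255.18346022071833 191.0946205075115 [221.1 614.2 382.2] [0.8408, 0.5272, 0.0642, 0.1048]
{'t': 0.15, 'joints': array([ 1.03739838e+00,  1.24351593e-01,  1.65135259e+00, -7.84408536e-06,
        1.36749899e+00, -8.26334259e-02]), 'qvel': array([ 0.0002963 , -0.00337844, -0.00329574, -0.00083876,  0.00043356,
        0.00109569]), 'tau': array([-2.36575315e-04, -4.18194544e+01, -3.60470331e+01,  7.74560426e-02,
        4.69379174e-02, -1.16819119e-04]), 'tcp_pos': array([282.98289979, 584.64528926, 230.67636563]), 'tcp_rot': array([ 2.23478123e-01,  9.74708613e-01, -7.68522060e-04, -2.40468039e-04]), 'force': array([ 0.26428472, -0.00124624,  0.06270164]), 'torque': array([ 0.0186329 ,  0.03521856, -0.02078861]), 'grasp_force': 0.0, 'grip_width': 95.34341943582608}
```

View pics/scene0.png

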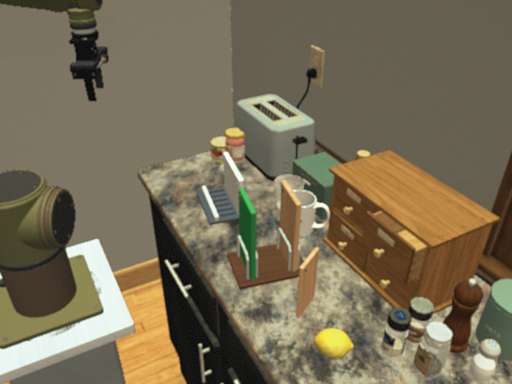

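View pics/top0.png

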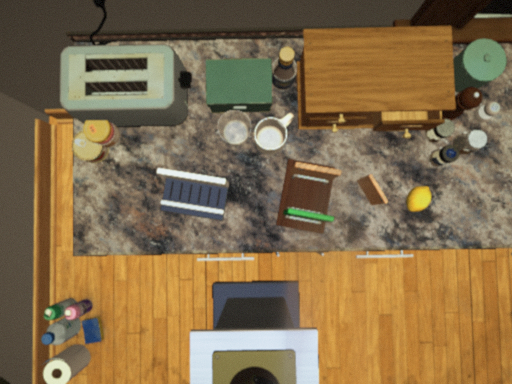

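Scene picture: wood candidates are the tall board in the rack (scene 290,210; top 317,168) and a smaller free-standing wooden one (scene 308,280; top 373,190). The rack one is larger and in a slot, so that one. The stand is at top (195,195): panel at back (190,175), rail at front (193,213). I'll check with a close crop.

Run:
```python
import cv2
a=cv2.imread("pics/top0.png")[150:240,150:350]; a=cv2.resize(a,None,fx=4,fy=4,interpolation=cv2.INTER_CUBIC); cv2.imwrite("pics/topc.png",a)
a=cv2.imread("pics/scene0.png")[145:325,190:335]; a=cv2.resize(a,None,fx=3.3,fy=3.3,interpolation=cv2.INTER_CUBIC); cv2.imwrite("pics/scenec.png",a)
```

```text
(no output)
```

View pics/topc.png

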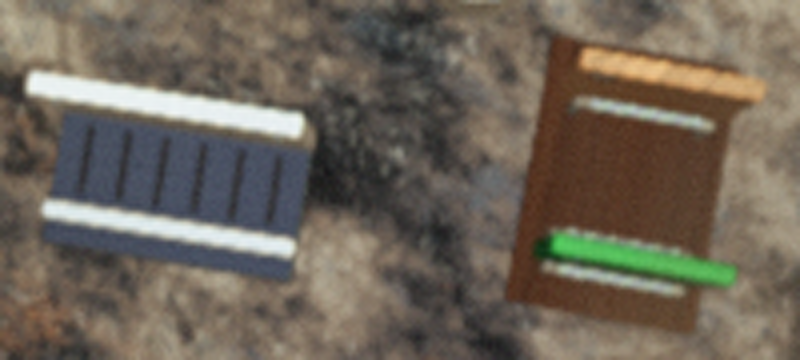

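View pics/scenec.png

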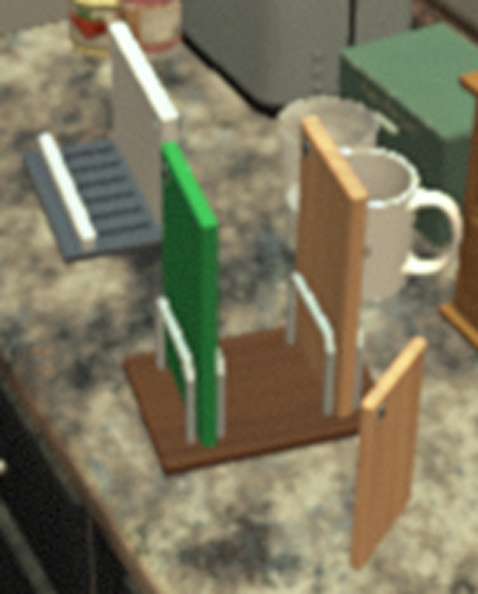

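Top crop confirms it: the wood board's top edge runs (581,60)→(764,93) in the rack, green at (553,245)→(735,275); stand panel top (27,84)→(303,124), rail top (43,210)→(295,248). The scene crop shows the rack's wooden board is taller than the free one at crop (390,450), with its top near corner at about (365,195).

```bash
cat > h.py <<'E'
from workcell import *
import numpy as np,cv2
from scipy.spatial.transform import Rotation as R
def cam(d):
    f=192/np.tan(np.radians(d["fovy"])/2); return f,d["cx"],d["cy"],np.array(d["xyz"],float),R.from_quat(d["rotation"])
def ray(c,uv,z):
    f,cx,cy,p,r=c; v=r.apply([(uv[0]-cx)/f,(uv[1]-cy)/f,1]); return p+v*(z-p[2])/v[2]
def proj(c,P):
    f,cx,cy,p,r=c; v=r.inv().apply(np.atleast_2d(P)-p); return np.c_[f*v[:,0]/v[:,2]+cx,f*v[:,1]/v[:,2]+cy]
E
python3 - <<'E'
from h import *
t=cam(get_image("top")); d=get_image("scene"); s=cam(d)
im=cv2.imread("pics/top0.png"); hsv=cv2.cvtColor(im,cv2.COLOR_BGR2HSV)
def rect(mask,x0,y0,x1,y1):
    m=np.zeros(im.shape[:2],np.uint8); m[y0:y1,x0:x1]=mask[y0:y1,x0:x1]
    big=cv2.resize(m*255,None,fx=4,fy=4,interpolation=cv2.INTER_LINEAR)
    n,l,st,_=cv2.connectedComponentsWithStats((big>127).astype(np.uint8)); k=1+np.argmax(st[1:,4])
    p=np.argwhere(l==k)[:,::-1].astype(np.float32)
    return (cv2.boxPoints(cv2.minAreaRect(p))+.5)/4-.5
white=((hsv[...,2]>170)&(hsv[...,1]<60)).astype(np.uint8)
wood=((hsv[...,2]>150)&(hsv[...,1]>70)&(hsv[...,0]<25)).astype(np.uint8)
green=((hsv[...,0]>45)&(hsv[...,0]<75)&(hsv[...,1]>150)).astype(np.uint8)
for n,m,b,z in [("panel",white,(150,160,232,190),125),("rail",white,(155,195,230,218),26),("wood",wood,(290,155,345,178),202),("green",green,(280,200,340,225),202)]:
    c=rect(m,*b); P=np.array([ray(t,q,z) for q in c]); ctr=P.mean(0)
    e=[P[1]-P[0],P[2]-P[1]]; e.sort(key=np.linalg.norm); a=np.degrees(np.arctan2(e[1][1],e[1][0]))
    print(n,ctr.round(1),"size",[round(np.linalg.norm(v),1) for v in e],"ang",round((a%180),2), "scene proj corners",proj(s,P).round(1).tolist())
st=state(); print(R.from_quat(st["tcp_rot"]).as_matrix().round(3))
E
```

```text
panel [524.7 134.4 125. ] size [np.float64(16.8), np.float64(160.9)] ang 79.69 scene proj corners [[221.1, 151.8], [226.8, 150.8], [243.5, 179.5], [237.3, 180.6]]
rail [457.  147.1  26. ] size [np.float64(13.7), np.float64(160.1)] ang 79.84 scene proj corners [[199.8, 185.3], [204.4, 184.5], [218.4, 215.6], [213.4, 216.5]]
wood [ 528.8 -147.2  202. ] size [np.float64(17.1), np.float64(103.2)] ang 77.04 scene proj corners [[278.8, 179.9], [286.0, 178.8], [301.8, 204.0], [294.1, 205.2]]
green [437.6 -78.5 202. ] size [np.float64(7.9), np.float64(10.0)] ang 88.98 scene proj corners [[238.8, 185.7], [240.8, 187.9], [237.5, 188.8], [235.5, 186.6]]
[[-0.9    0.436 -0.   ]
 [ 0.436  0.9   -0.001]
 [ 0.    -0.001 -1.   ]]
```

```bash
cat >> h.py <<'E'
def go(target,yaw=None):  # tool-frame shift & spin to reach world target with tool y at yaw (deg)
    s=state(); r=R.from_quat(s["tcp_rot"]); M=r.as_matrix()
    y0=np.degrees(np.arctan2(M[1,1],M[0,1])); sp=0 if yaw is None else -(((yaw-y0)+180)%360-180)
    print("t",s["t"],"tcp",s["tcp_pos"].round(1),"yaw",y0.round(2),"delta",r.inv().apply(np.array(target)-s["tcp_pos"]).round(1),"spin",round(np.radians(sp),4),"j",s["joints"].round(2),"F",s["force"].round(1),"w",round(s["grip_width"],1))
E
python3 - <<'E'
from h import *
t=cam(get_image("top")); s=cam(get_image("scene"))
def tri(a,b):
    A=[];B=[]
    for c,q in((t,a),(s,b)):
        f,cx,cy,p,r=c; v=r.apply([(q[0]-cx)/f,(q[1]-cy)/f,1]); v/=np.linalg.norm(v); K=np.eye(3)-np.outer(v,v); A.append(K);B.append(K@p)
    return np.linalg.lstsq(np.vstack(A),np.hstack(B),rcond=None)[0].round(0)
print("cab",tri((306,112),(331,168)),"mug rim near",tri((272,150),(308,213)))
go([528,-147,300],-12.5)
E
```

```text
cab [ 650. -124.  215.] mug rim near [611. -66.  62.]
t 0.35 tcp [283.1 584.9 231.3] yaw 64.17 delta [-539.3 -552.2  -68.4] spin 1.3382 j [ 1.04  0.12  1.65  0.    1.37 -0.08] F [ 0.3  1.  -0.3] w 95.2
```

Request:
send_rows([
  [-100, -105, -70],
  [-539, -552, -68],
  [-539, -552, -68],
  [-539, -552, -68],
  [-539, -552, -68],
  [-539, -552, -68],
  [-539, -552, -68],
  [-539, -552, -68],
  [-539, -552, -68],
  [-539, -552, -68],
], spin=[0.1, 1.338, 1.338, 1.338, 1.338, 1.338, 1.338, 1.338, 1.338, 1.338], jaw=[1, 1, 1, 1, 1, 1, 1, 1, 1, 1])

```text
t: 1.18
tcp_pos: [413.6, 192.7, 275.7]
tcp_rot: [0.745, 0.667, 0.0, 0.0]
force: [1.7, 0.1, -0.2]
grip_width: 95.5
grasp_force: 0.0
```

```bash
python3 -c "
from h import *
go([528,-147,300],-12.5)"
```

```text
t 1.1833 tcp [413.6 192.7 275.7] yaw -6.34 delta [-325.   151.2  -24.3] spin 0.1075 j [ 0.32 -0.35  2.01 -0.    1.48  0.43] F [ 1.7  0.1 -0.2] w 95.5
```

Request:
send_rows([
  [-325, 151, -24],
  [-325, 151, -24],
  [-325, 151, -24],
  [-325, 151, -24],
  [-325, 151, -24],
  [-325, 151, -24],
  [-325, 151, -24],
  [-325, 151, -24],
  [-325, 151, -24],
  [-325, 151, -24],
], spin=[0.107, 0.107, 0.107, 0.107, 0.107, 0.107, 0.107, 0.107, 0.107, 0.107], jaw=[1, 1, 1, 1, 1, 1, 1, 1, 1, 1])

```text
t: 2.02
tcp_pos: [530.5, -148.9, 299.2]
tcp_rot: [0.78, 0.626, -0.0, 0.001]
force: [-0.6, 0.8, 0.3]
grip_width: 95.2
grasp_force: 0.0
```

Run:
```python
from h import *
go([528,-147,300],-12.5)
w=get_image("wrist"); cv2.imwrite("pics/w1.png",w["image"]); print(w["xyz"],w["rotation"],w["fovy"],w["cx"],w["cy"])
print(proj(cam(w),[[528,-147,202]]))
```

```text
t 2.0167 tcp [ 530.5 -148.9  299.2] yaw -12.44 delta [ 1.3 -2.8 -0.8] spin 0.0011 j [-0.37 -0.13  1.79 -0.    1.48 -0.15] F [-0.6  0.8  0.3] w 95.2
[544.82544251 -82.215894   450.81347267] [ 0.98640451 -0.10761093 -0.01356132  0.12345896] 64.47053439760907 255.18346022071833 191.0946205075115
[[252.33074326 195.22754608]]
```

View pics/w1.png

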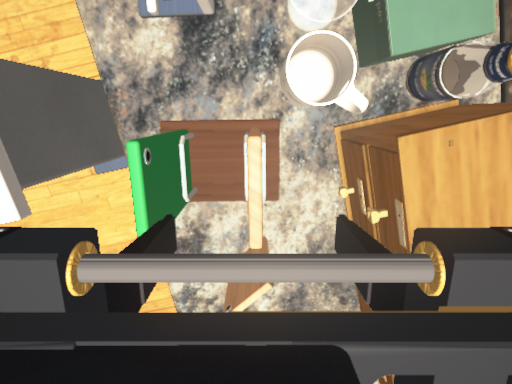

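The wrist picture shows the board's top edge running from about (254,130) to (255,248), centred between the fingers; green board is left at (160,180), cabinet right with its nearest knob at (346,192).

Run:
```python
from h import *
w=get_image("wrist"); c=cam(w); hsv=cv2.cvtColor(w["image"],cv2.COLOR_BGR2HSV)
m=((hsv[...,2]>150)&(hsv[...,1]>60)&(hsv[...,0]<25))
L=[]
for v in range(120,256,8):
    u=np.where(m[v,235:275])[0]+235
    if len(u): print(v,u.min(),u.max(),end="; ")
    if len(u) and 136<=v<=240: L.append(ray(c,(u.mean(),v),202)[:2])
L=np.array(L); vx,vy,x,y=cv2.fitLine(L.astype(np.float32),cv2.DIST_L2,0,.01,.01).ravel()
print("\nangle",np.degrees(np.arctan2(vy,vx))%180); col=np.where(m[110:262,252:258].any(1))[0]+110
print(col.min(),col.max(),ray(c,(255,130),202),ray(c,(255.5,248),202),x,y)
```

```text
120 256 261; 128 235 274; 136 251 260; 144 244 262; 152 244 272; 160 241 274; 168 249 262; 176 249 274; 184 249 267; 192 245 267; 200 250 262; 208 237 263; 216 249 263; 224 250 263; 232 250 263; 240 250 267; 248 244 272; 
angle 77.884995
120 252 [541.18192157 -92.15633185 202.        ] [ 519.64992643 -192.2943978   202.        ] 532.4748 -139.99094
```

Request:
send_rows([
  [4.7, -1.5, 40],
  [4.7, -1.5, 80],
  [4.7, -1.5, 100],
  [4.7, -1.5, 115],
  [4.7, -1.5, 115],
  [4.7, -1.5, 115],
  [4.7, -1.5, 115],
  [4.7, -1.5, 115],
  [4.7, -1.5, 115],
  [4.7, -1.5, 115],
], spin=[0, 0, 0, 0, 0, 0, 0, 0, 0, 0], jaw=[1, 1, 1, 1, 0.5, 0.3, 0, 0, 0, 0])

```text
t: 2.95
tcp_pos: [529.8, -139.7, 185.7]
tcp_rot: [0.778, 0.628, 0.001, 0.001]
force: [-0.0, 0.6, 0.5]
grip_width: 60.7
grasp_force: 0.0
```

Request:
send_rows([
  [0, 0, 0],
  [0, 0, 0],
  [0, 0, 0],
  [0, 0, 0],
  [0, 0, 0],
  [0, 0, 0],
], spin=[0, 0, 0, 0, 0, 0], jaw=[0, 0, 0, 0, 0, 0])

```text
t: 3.45
tcp_pos: [529.1, -139.6, 184.1]
tcp_rot: [0.778, 0.628, -0.0, -0.0]
force: [0.4, 0.8, -0.0]
grip_width: 20.5
grasp_force: 0.0
```

Request:
send_rows([
  [0, 0, 0],
  [0, 0, 0],
  [0, 0, 0],
  [0, 0, 0],
  [0, 0, 0],
  [0, 0, 0],
], spin=[0, 0, 0, 0, 0, 0], jaw=[0, 0, 0, 0, 0, 0])

```text
t: 3.95
tcp_pos: [529.6, -139.7, 184.2]
tcp_rot: [0.778, 0.628, 0.0, 0.001]
force: [3.8, -1.1, -4.3]
grip_width: 12.2
grasp_force: 29.9
```

Request:
send_rows([
  [0, 0, -10],
  [0, 0, -25],
  [0, 0, -40],
  [0, 0, -60],
  [0, 0, -80],
  [0, 0, -100],
  [0, 0, -120],
  [0, 0, -140],
  [0, 0, -140],
  [0, 0, -140],
], spin=[0, 0, 0, 0, 0, 0, 0, 0, 0, 0], jaw=[0, 0, 0, 0, 0, 0, 0, 0, 0, 0])

```text
t: 4.78
tcp_pos: [528.9, -139.6, 324.7]
tcp_rot: [0.778, 0.628, -0.0, 0.0]
force: [-0.0, 0.1, -2.9]
grip_width: 11.7
grasp_force: 30.0
```

Run:
```python
from h import *
ex=np.array([np.cos(np.radians(-10.3)),np.sin(np.radians(-10.3)),0]); ey=np.array([-ex[1],ex[0],0]); O=np.array([484.5,141.9,0])
s=state(); 
# board measured ctr minus tcp along width, ~ -4: board centre below
go(O-12*ex+4*ey+[0,0,324],-10.3)
d=get_image("top"); t=cam(d); cv2.imwrite("pics/t2.png",d["image"]); 
w=get_image("wrist"); a=w["image"]; b=get_image("scene")["image"]; cv2.imwrite("pics/w2.png",np.hstack([cv2.resize(a,(400,300)),cv2.resize(b[60:360,80:380],(400,300))]))
```

```text
t 4.7833 tcp [ 528.9 -139.6  324.7] yaw -12.16 delta [ 269.4 -114.8    0.6] spin -0.0324 j [-0.36 -0.15  1.76 -0.    1.52 -0.14] F [-0.   0.1 -2.9] w 11.7
```

View pics/w2.png

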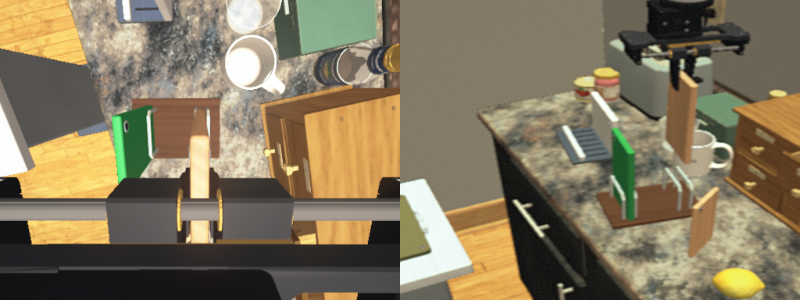

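Request:
send_rows([
  [30, -13, 0],
  [60, -26, 0],
  [90, -39, 0],
  [120, -52, 0],
  [150, -65, 0],
  [180, -78, 0],
  [210, -91, 0],
  [240, -104, 0],
  [260, -110, 0],
  [270, -113, 0],
], spin=[-0.032, -0.032, -0.032, -0.032, -0.032, -0.032, -0.032, -0.032, -0.032, -0.032], jaw=[0, 0, 0, 0, 0, 0, 0, 0, 0, 0])

```text
t: 5.77
tcp_pos: [474.1, 150.3, 322.2]
tcp_rot: [0.767, 0.642, -0.001, -0.001]
force: [-0.1, 0.2, -2.4]
grip_width: 12.0
grasp_force: 30.0
```

Request:
send_rows([
  [0, 0, 30],
  [0, 0, 60],
  [0, 0, 80],
  [0, 0, 90],
  [0, 0, 90],
], spin=[0, 0, 0, 0, 0], jaw=[0, 0, 0, 0, 0])

```text
t: 6.18
tcp_pos: [473.5, 147.3, 230.0]
tcp_rot: [0.768, 0.64, -0.003, -0.002]
force: [-1.1, 0.7, -2.3]
grip_width: 11.7
grasp_force: 30.0
```

Run:
```python
from h import *
ex=np.array([np.cos(np.radians(-10.3)),np.sin(np.radians(-10.3)),0]); ey=np.array([-ex[1],ex[0],0]); O=np.array([484.5,141.9,0])
go(O-10*ex+5*ey+[0,0,184],-10.3)
t=get_image("top")["image"][130:280,130:280]; w=get_image("wrist")["image"]
s=get_image("scene")["image"][80:260,160:340]
cv2.imwrite("pics/p3.png",np.hstack([cv2.resize(w,(400,300)),cv2.resize(s,(300,300),interpolation=cv2.INTER_CUBIC)]))
```

```text
t 6.1833 tcp [473.5 147.3 230. ] yaw -10.35 delta [ 1.8  2.1 46. ] spin -0.0008 j [ 0.19 -0.22  1.98 -0.    1.38  0.37] F [-1.1  0.7 -2.3] w 11.7
```

View pics/p3.png

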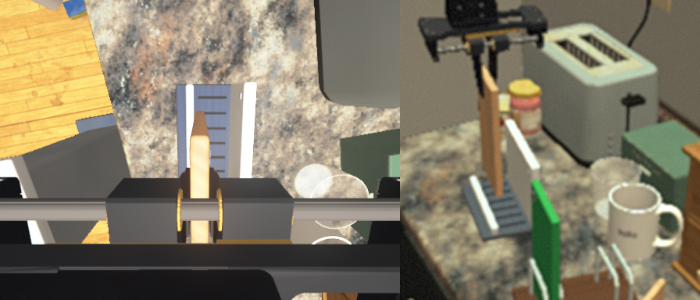

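Board hangs upright above the tray, between rail (wrist 190,110) and panel (248,110); nothing in the way. Lowering to near the floor.

Request:
send_rows([
  [2, 2, 10],
  [2, 2, 20],
  [2, 2, 30],
  [2, 2, 38],
  [2, 2, 42],
  [2, 2, 44],
  [2, 2, 44],
  [2, 2, 44],
], spin=[0, 0, 0, 0, 0, 0, 0, 0], jaw=[0, 0, 0, 0, 0, 0, 0, 0])

```text
t: 7.0
tcp_pos: [478.0, 149.8, 190.4]
tcp_rot: [0.768, 0.641, 0.0, 0.0]
force: [-0.3, -0.4, -1.9]
grip_width: 11.9
grasp_force: 30.0
```

Run:
```python
from h import *
ex=np.array([np.cos(np.radians(-10.3)),np.sin(np.radians(-10.3)),0]); ey=np.array([-ex[1],ex[0],0]); O=np.array([484.5,141.9,0])
go(O-10*ex+5*ey+[0,0,182],-10.3)
w=get_image("wrist"); s=get_image("scene")["image"][120:230,180:270]
cv2.imwrite("pics/p4.png",np.hstack([cv2.resize(w["image"][80:260,180:360],(450,450),interpolation=cv2.INTER_CUBIC),cv2.resize(s,(350,450),interpolation=cv2.INTER_CUBIC)]))
```

```text
t 7.0 tcp [478.  149.8 190.4] yaw -10.31 delta [-1.6 -2.2  8.4] spin -0.0002 j [ 0.2  -0.18  2.02 -0.    1.3   0.38] F [-0.3 -0.4 -1.9] w 11.9
```

View pics/p4.png

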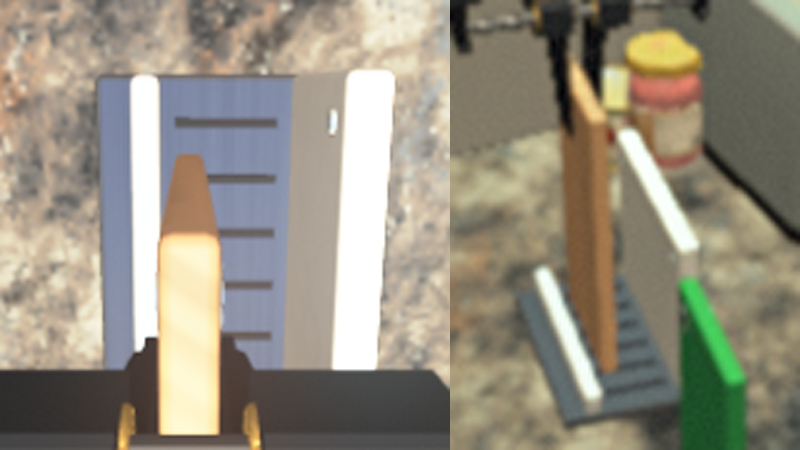

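Foot's front at crop (176,155) vs rail back edge (159,155): about a 7 mm gap, board roughly centred. Shift 3 mm to the rail and set down.

Request:
send_rows([
  [1, -2, 1],
  [2, -3, 3],
  [2, -3, 5],
  [2, -3, 7],
  [2, -3, 8.5],
  [2, -3, 9],
  [2, -3, 9],
], spin=[0, 0, 0, 0, 0, 0, 0], jaw=[0, 0, 0, 0, 0, 0, 0])

```text
t: 7.68
tcp_pos: [475.4, 152.3, 182.4]
tcp_rot: [0.768, 0.641, 0.0, 0.0]
force: [-2.9, -1.8, 4.4]
grip_width: 12.0
grasp_force: 30.0
```

Request:
send_rows([
  [0, 0, 0],
  [0, 0, 0],
  [0, 0, 0],
  [0, 0, 0],
  [0, 0, 0],
  [0, 0, 0],
  [0, 0, 0],
], spin=[0, 0, 0, 0, 0, 0, 0], jaw=[0.2, 0.45, 0.45, 0.45, 0.45, 0.45, 0.45])

```text
t: 8.27
tcp_pos: [475.2, 152.3, 181.1]
tcp_rot: [0.768, 0.641, -0.0, -0.0]
force: [0.2, 0.1, 0.8]
grip_width: 42.8
grasp_force: 0.0
```

Request:
send_rows([
  [0, 4, 0],
  [0, 8, 0],
  [0, 12, 0],
  [0, 15, 0],
  [0, 18, 0],
  [0, 22, 0],
  [0, 26, 0],
  [0, 30, 0],
  [0, 35, 0],
  [0, 40, 0],
], spin=[0, 0, 0, 0, 0, 0, 0, 0, 0, 0], jaw=[0.45, 0.45, 0.45, 0.45, 0.45, 0.45, 0.45, 0.45, 0.45, 0.45])

```text
t: 9.1
tcp_pos: [515.1, 145.0, 181.2]
tcp_rot: [0.768, 0.641, 0.0, 0.0]
force: [-0.0, 0.7, 0.2]
grip_width: 42.7
grasp_force: 0.0
```

Run:
```python
from h import *
go([0,0,0])
w=get_image("wrist"); s=get_image("scene")["image"][120:230,180:270]
cv2.imwrite("pics/p5.png",np.hstack([cv2.resize(w["image"][80:260,180:360],(450,450),interpolation=cv2.INTER_CUBIC),cv2.resize(s,(350,450),interpolation=cv2.INTER_CUBIC)]))
```

```text
t 9.1 tcp [515.1 145.  181.2] yaw -10.31 delta [-234.9 -480.8  181.2] spin 0.0 j [ 0.17 -0.09  1.96 -0.    1.28  0.35] F [-0.   0.7  0.2] w 42.7
```

View pics/p5.png

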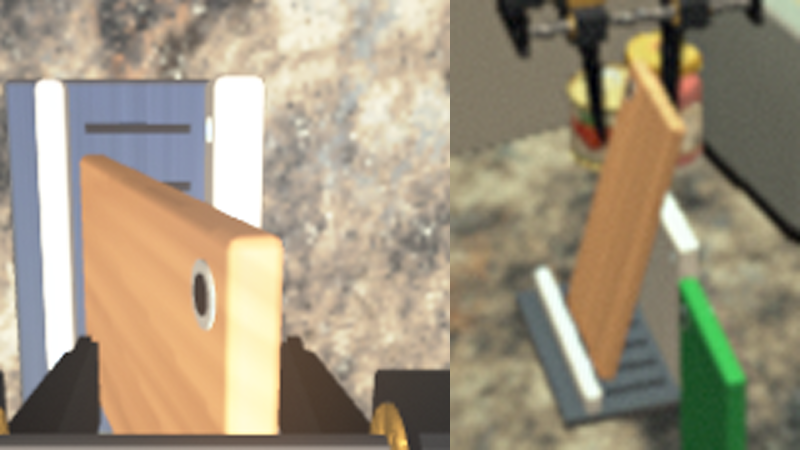

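The board has tipped back and now leans within the open jaws, foot still behind the rail at crop (82,160); it may touch the back finger, so I move on 14 mm so the panel takes it.

Request:
send_rows([
  [0, 3, 0],
  [0, 6, 0],
  [0, 9, 0],
  [0, 12, 0],
  [0, 14, 0],
  [0, 16, 0],
  [0, 16, 0],
  [0, 16, 0],
], spin=[0, 0, 0, 0, 0, 0, 0, 0], jaw=[0.45, 0.45, 0.45, 0.45, 0.45, 0.45, 0.45, 0.45])

```text
t: 9.87
tcp_pos: [530.4, 142.2, 181.2]
tcp_rot: [0.768, 0.641, -0.0, -0.0]
force: [0.8, 0.3, -0.3]
grip_width: 42.8
grasp_force: 0.0
```

Request:
send_rows([
  [0, 0, 0],
  [0, 0, 0],
  [0, 0, -10],
  [0, 0, -25],
  [0, 0, -45],
  [0, 0, -70],
  [0, 0, -100],
  [0, 0, -130],
  [0, 0, -130],
], spin=[0, 0, 0, 0, 0, 0, 0, 0, 0], jaw=[0.6, 0.6, 0.6, 0.6, 0.6, 0.6, 0.6, 0.6, 0.6])

```text
t: 10.62
tcp_pos: [532.9, 142.8, 320.2]
tcp_rot: [0.768, 0.641, 0.006, 0.003]
force: [0.6, 0.3, 1.5]
grip_width: 57.1
grasp_force: 0.0
```

Run:
```python
from h import *
go([0,0,0])
w=get_image("wrist"); c=cam(w); s=get_image("scene"); sc=s["image"][120:230,180:270]
cv2.imwrite("pics/p6.png",np.hstack([cv2.resize(w["image"][60:260,120:320],(450,450),interpolation=cv2.INTER_CUBIC),cv2.resize(sc,(350,450),interpolation=cv2.INTER_CUBIC)]))
np.savez("p6.npz",f=c[0],cx=c[1],cy=c[2],p=c[3],q=c[4].as_quat())
```

```text
t 10.6167 tcp [532.9 142.8 320.2] yaw -10.31 delta [-237.2 -502.6  313. ] spin 0.0 j [ 0.16 -0.14  1.77  0.    1.5   0.34] F [0.6 0.3 1.5] w 57.1
```

View pics/p6.png

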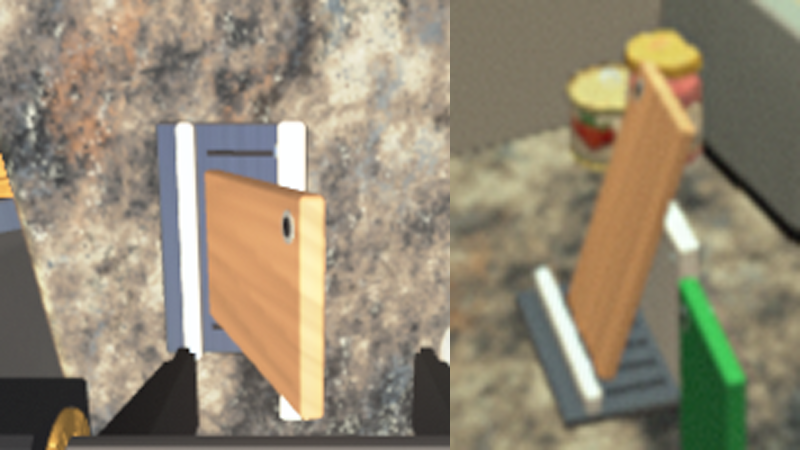

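The board leans on the panel by itself: its foot runs parallel to the rail about 6 mm behind it (crop 207,172→215,320), its upper part rests square on the panel, it is within about 5 mm of the middle, and the fingers are clear. Handing in.

```bash
python3 -c "
from h import *
a=get_image('scene')['image'].astype(int)
for i in range(6): b=get_image('scene')['image'].astype(int)
print(abs(a-b)[120:230,180:270].mean()); print(job_done())"
```

```text
1.5457912457912457
the job is handed in; nothing more can be done
None
```

The wooden board is leaning on the drying stand by itself, foot about 6 mm behind the rail, square against the panel and within about 5 mm of its middle; the green board is still in the rack, and I handed the job in at about 11 s.

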